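# Mount a find on the photo stand and hold the reflector at 50 degrees

## Task

Get the spindle whorl (the fired-clay ring) ready for its photograph: take it from the finds tray and set it on the stand's upright post, with the post through its hole and the whorl resting flat on the pedestal, and let go of it. Then lift the stand's white reflector flap to 50 degrees above level and finish while still holding it there, steady, for it falls shut by itself. Leave the other three finds and the jar where they are.

Things in the scene. Friction and masses are not known exactly. Their poses are not given: they have to be found in the camera images.
- tray: Fixed grey open tray, 220 x 220 mm, 25 mm high, walls and floor 5 mm, with two crossing dividers as high as the walls: four compartments of 102 x 102 mm, centred 54 mm either side of the middle along the tray's x and y. Origin: centre of the underside; x, y along its sides. One find lies in each compartment, in any order, within 12 mm of its centre
- whorl: Loose spindle whorl: a plain terracotta ring lying flat, 40 mm outer diameter, 15 mm hole, 24 mm high, about 45 g; the only find with a hole. Origin: centre of the underside, on the axis of the hole; z along the hole. It lies on the tray floor, 5 mm above the table
- stand: Fixed photo stand: blue base plate 170 mm (x) by 250 mm (y, from -115 to +135 mm), 12 mm thick. Origin: on the table, x along the hinge line, y from the reflector's bar towards the post, z up. The hinge axis is at y = +20 mm, 30 mm above the table, between two steel cheeks 22 mm long in y, whose tops are 40 mm above the table; the post stands at y = +85 mm
- post_seat (a point): Centre of the top of the pedestal (32 mm diameter aluminium disc, top 27 mm above the table), where the whorl's underside comes to rest. A steel post of 8 mm diameter rises 31 mm above this point, tapering in the last 4 mm. Axes as the stand's
- reflector_hinge (a point): Point on the reflector's hinge axis (along the stand's x), at the middle of its width, 30 mm above the table. The flap is a white plate 130 mm wide and 5 mm thick whose edge is 120 mm from the axis: an open gap of 35 mm lies between this edge and the bar, for a finger
- reflector_bar (a point): Middle of the reflector's grip bar: round steel bar, 10 mm diameter, parallel to the hinge axis and 160 mm from it, on two 8 mm rods 100 mm apart (92 mm of bar is free). With the flap down it lies 30 mm above the table at the stand's y = -140 mm, beyond the base plate's edge; as the flap opens it rises on an arc towards the stand's +y. It can turn between the fingers
- reflector (a joint): Angle of the reflector above level, rad: 0 = lying flat (start), grows as the bar is lifted, stop at 1.4; 50 degrees = 0.873. About 0.3 kg, free hinge: it falls back to 0 when let go from any angle
- stopper: Loose terracotta stopper, bystander in the tray: solid disc of 42 mm with a 20 mm knob on top, 27 mm high. Origin: centre of the underside
- hone: Loose grey whetstone, bystander in the tray: bar 56 x 22 x 16 mm. Origin: centre of the underside, x along its length
- tessera: Loose pale stone block, bystander in the tray: 30 x 26 x 20 mm. Origin: centre of the underside
- jar: Loose closed amber jar, bystander standing on the table beyond the work: 50 mm diameter, 70 mm high. Origin: centre of the underside

How it is judged (in metres and radians):
On the way, in this order (a step that is already met when the one before it is completed fails the run):
1. the whorl rests flat on the pedestal with the post through it, let go, before the reflector is lifted (horizontal distance between whorl and post_seat below 0.005 m and z of whorl in the frame of post_seat between -0.003 and 0.004 m and angle between the z axis of whorl and the z axis of post_seat, either way round below 0.15 rad and contact force between the fingers and whorl below 0.1 N and value of joint reflector below 0.3 rad), for 0.3 s.
2. the reflector is lifted to 50 degrees (within 5) and held (value of joint reflector between 0.785 and 0.96 rad), for 0.3 s.
At the end, for the whole second after the job is handed in: Whorl let go on the post: within 5 mm of its axis, underside within 4 mm of the pedestal (3 below), level within 0.15 rad. Reflector at 50 degrees within 5 (0.785 to 0.960 rad), slower than 0.1 rad/s, held by the fingers (over 0.2 N), touching neither finds nor jar (all of step 2 and horizontal distance between whorl and post_seat below 0.005 m and z of whorl in the frame of post_seat between -0.003 and 0.004 m and angle between the z axis of whorl and the z axis of post_seat, either way round below 0.15 rad and contact force between the fingers and whorl below 0.1 N and velocity of joint reflector between -0.1 and 0.1 rad/s and contact force between the fingers and reflector above 0.2 N and contact force between each of whorl, stopper, hone, tessera, jar and reflector below 0.1 N); the arm keeps its last pose, push and grip.
It fails at once if the stopper is shifted by more than 20 mm (distance of stopper from where it was at the start of the episode above 0.02 m).
It fails at once if the hone is shifted by more than 20 mm (distance of hone from where it was at the start of the episode above 0.02 m).
It fails at once if the tessera is shifted by more than 20 mm (distance of tessera from where it was at the start of the episode above 0.02 m).
It fails at once if the jar is shifted by more than 20 mm (distance of jar from where it was at the start of the episode above 0.02 m).
It also fails if it takes over 51 s, if anything falls off the work surface, if the arm or the gripper's body presses on something with over 40 N, if the wrist force passes 120 N, or if a joint passes its speed limit or range.

## Robot

A 7-joint arm with a two-finger parallel gripper is mounted at the origin on the work surface. World frame = base frame: x ahead of the robot, y to its left, z up, the work surface at z = 0. Lengths are in m, angles in degrees, forces in N, time in s.
With the tool pointing down it reaches from about 0.4 to 0.925 m from the base axis. Payload 4.1 kg.
Tool frame: the origin (TCP) lies at the very end of the fingers, on their centre line; the grasp point (between the pads) lies 19 mm behind it (robot.grip_depth is the distance from the TCP to the grasp point, in m); x points along the fingers, z is the direction in which the jaws open and shut, and the axes are right-handed (so a half turn about x gives the same grasp; the last joint's range is limited). The gripper opens to 85 mm and grips with 20 to 120 N. Pads are 22 mm wide; open, the fingers measure 114 mm over their backs; the gripper's body (76 mm by 85 mm) begins 54 mm behind the grasp point. The pads swing forward as they close: fully open they stand 13 mm farther back than shut.
Start: joints at [-77.521, 22.827, 2.584, 88.041, -1.071, 69.15, -2.905], TCP at [0.202, 0.618, 0.231] pointing down, gripper open.
Joint ranges: [-161.44, 161.44], [-28.35, 127.94], [-78.24, 83.42], [0, 140.83], [-78.03, 258.03], [13.02, 114.36], [-168.23, 168.23]. Speed limits (degrees/s): [147.25, 147.25, 180, 180, 180, 180, 180].

## Interface

Orientations are given as a 3x3 rotation matrix whose columns are the frame's x, y, z axes.
In Python, from station import robot gives the robot as it stands. The module is installed in compiled form; this text tells all that it offers.
- The arm moves only by the shell command python3 -m inch 'ROWS' [FORCE]. ROWS is text: rows parted by semicolons, each of 7 numbers parted by spaces: the turn, a rotation vector about the world's x, y, z in rad, then the shift along the world's x, y, z in m, then the opening in per cent of the stroke, from 0 (shut) to 100 (fully open). In form: rx ry rz x y z gripper; .... A call has 1 to 8 rows; each row shifts and turns the commanded pose from where the row before left it; what a row does not reach is not made up. A row lasts 1/10 s, in which the tool goes at most 50 mm and 8.59 degrees, less where a joint would pass 70% of its speed; a pose out of reach is approached as far as the arm can. A call with a gripper value outside its range is refused whole. The fingers move at their own pace and stop on an object; FORCE is the grip in N (left out, the last holds). Time passes only in rows, so rows that do not move let the fingers close. It gives the time, the measured TCP pose, the force and the opening at its end, in the units of the state.
- robot.observe(): the state, without advancing time (a new reading comes with each control period).
- robot.grab_frame(name): name is "scene" or "top" or "wrist"; returns a dict with "frame" (420x560x3 uint8, red, green, blue), "fx", "fy", "cx", "cy" (pixels), "k1" (the pictures are not rectified: a ray, as slopes to the right and down, at radius r is drawn at 1 + k1 r^2 times it, then the intrinsics apply), "position" and "orientation" of the camera in the world. Camera axes: x right, y up, looking along -z (the intrinsics and any distortion apply to the point x, -y, -z); pixel columns grow to the right and rows downward; lengths in m; the calibration is good to about 2 mm. A picture is of the moment at which its call begins. There is no depth.
- robot.finish_job(): hands the job in, once; it reports no verdict.
The state is a dict: "t": time; "joints": joint angles; "dq": joint speeds; "joint_efforts": joint torques, N m; "tcp_pos": TCP position; "orientation": TCP orientation; "force": force on the tool from outside, world axes, zero at the start; "moment": the same for the moment, N m; "grip_width": finger opening in m.
Only numpy, scipy, OpenCV 4.12 (cv2) and the standard library are available. Lean on these libraries where they do the work, as an engineer would, in place of code of your own. Each camera call takes 0.05 s, during which the arm holds its last target.

## Working session

There is one attempt and no reset: what is moved stays moved. The work goes in short steps, Python scripts to look and compute and a shell command to move; the robot and the scene stay as the last step left them, time stands still between calls to the robot, and variables do not carry over. Pictures are saved under pics/ and viewed, and the job is handed in when it is done.

```bash
mkdir -p pics; ls
python3 - <<'E'
from station import robot
import cv2
s=robot.observe()
print({k:(s[k]) for k in s})
for n in ["scene","top","wrist"]:
    f=robot.grab_frame(n); cv2.imwrite(f"pics/{n}0.png",cv2.cvtColor(f["frame"],cv2.COLOR_RGB2BGR))
    print(n,{k:f[k] for k in f if k!="frame"})
E
```

```text
pics
{'t': 0.0, 'joints': array([-77.51968566,  22.87228829,   2.57906575,  88.11496478,
        -1.07179058,  69.15019042,  -2.90516458]), 'dq': array([-0.01560054, -0.08230685, -0.07956308, -0.03089151,  0.02734427,
        0.11388251,  0.09052786]), 'joint_efforts': array([-3.82534317e-04, -4.75117922e+01,  1.36468504e+00, -2.54222327e+01,
        1.17430105e-02,  9.54424439e-03,  5.98812434e-06]), 'tcp_pos': array([0.20227267, 0.6170493 , 0.23025275]), 'orientation': array([[-4.97956397e-04, -9.50268770e-01,  3.11430596e-01],
       [-1.91383690e-03,  3.11430970e-01,  9.50266851e-01],
       [-9.99998045e-01, -1.22835910e-04, -1.97373848e-03]]), 'force': array([-0.80496644, -0.73716718,  0.27742432]), 'moment': array([-0.07402094,  0.01566664, -0.01869013]), 'grip_width': 0.08527951844347818}
scene {'fx': 519.4319410416399, 'fy': 519.4319410416399, 'cx': 284.73377650403745, 'cy': 214.8308333110939, 'k1': -0.04145363272464484, 'position': array([ 1.3440896 , -0.17947864,  0.99007405]), 'orientation': array([[ 0.24564275, -0.75475479,  0.60828023],
       [ 0.96931295,  0.19746163, -0.14642853],
       [-0.00959437,  0.62558301,  0.78009861]])}
top {'fx': 392.74957490613673, 'fy': 392.74957490613673, 'cx': 279.0444034240948, 'cy': 211.9492222662663, 'k1': 0.002580005411721828, 'position': array([ 0.47185297, -0.00929266,  0.851146  ]), 'orientation': array([[-0.01001249,  0.98309502, -0.18282212],
       [-0.99962777, -0.00520029,  0.02678224],
       [ 0.02537876,  0.18302222,  0.98278115]])}
wrist {'fx': 330.1838049967885, 'fy': 330.1838049967885, 'cx': 283.49750912614104, 'cy': 208.82901640112476, 'k1': -0.04807756784106897, 'position': array([0.13162387, 0.63996506, 0.3727753 ]), 'orientation': array([[ 0.31100804, -0.90858251, -0.27884013],
       [ 0.95040671,  0.29699895,  0.09229689],
       [-0.00104411, -0.29371661,  0.95589197]])}
```

View pics/top0.png

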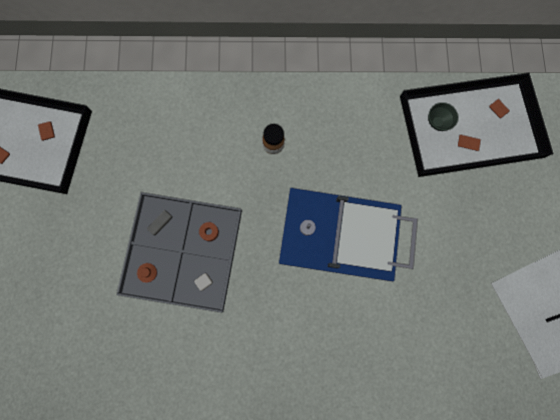

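View pics/scene0.png

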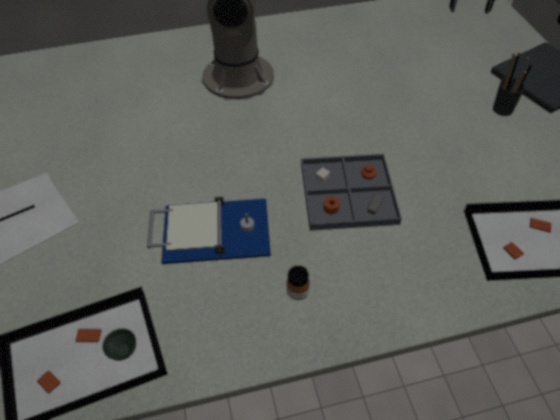

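View pics/wrist0.png

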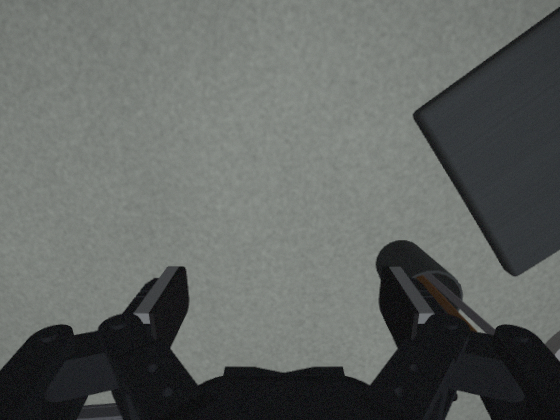

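The top view shows the whorl at about (208,231) in the tray's upper right compartment. The post is at about (308,227), the bar at about (412,243) and the jar at (273,138). I'll zoom in to measure them.

```bash
cat > h.py <<'E'
import numpy as np, cv2
def ray(f,u,v):
    K=np.array([[f["fx"],0,f["cx"]],[0,f["fy"],f["cy"]],[0,0,1]])
    xy=cv2.undistortPoints(np.array([[[u,v]]],float),K,np.array([f["k1"],0,0,0,0.]))[0,0]
    d=f["orientation"]@np.array([xy[0],-xy[1],-1]); return d
def atz(f,u,v,z):
    d=ray(f,u,v); p=f["position"]; return p+d*(z-p[2])/d[2]
def proj(f,P):
    q=f["orientation"].T@(np.array(P,float)-f["position"]); x,y=q[0]/-q[2],-q[1]/-q[2]
    s=1+f["k1"]*(x*x+y*y); return f["fx"]*x*s+f["cx"],f["fy"]*y*s+f["cy"]
E
python3 - <<'E'
import cv2
for n,(x,y,w,h),k in [("top",(112,180,312,140),2.56),("scene",(140,140,265,130),3)]:
    im=cv2.imread(f"pics/{n}0.png")[y:y+h,x:x+w]
    im=cv2.convertScaleAbs(im,alpha=1.6)
    cv2.imwrite(f"pics/{n}0z.png",cv2.resize(im,None,fx=k,fy=k,interpolation=cv2.INTER_CUBIC))
E
```

```text
(no output)
```

View pics/top0z.png

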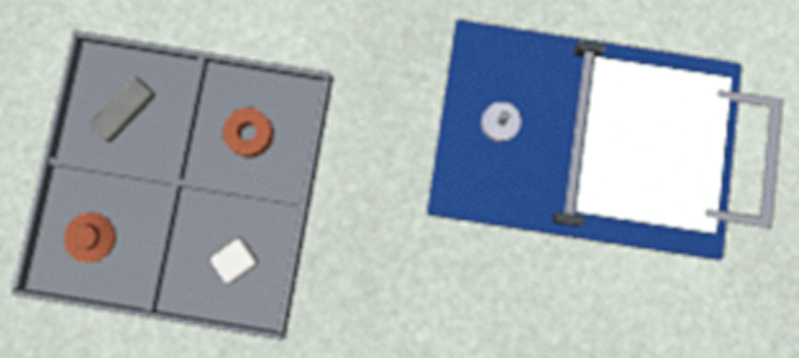

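View pics/scene0z.png

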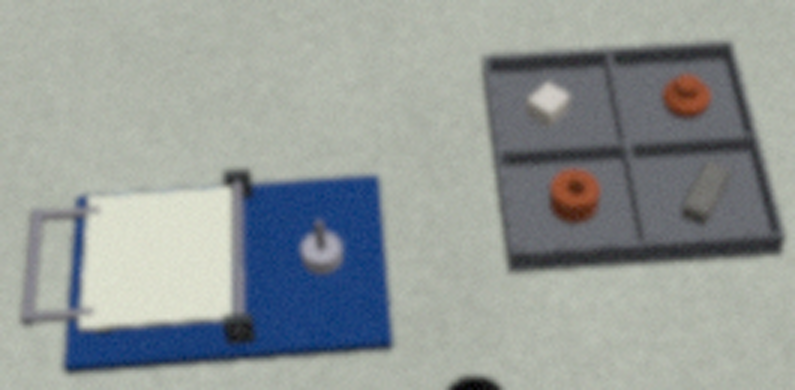

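```bash
cat > m.py <<'E'
import numpy as np, cv2
from h import *
from station import robot
from scipy.optimize import least_squares
F={n:robot.grab_frame(n) for n in["top","scene"]}
def c(n,x,y):
    return ((x+.5)/2.56+112-.5,(y+.5)/2.56+180-.5) if n=="top" else ((x+.5)/3+140-.5,(y+.5)/3+140-.5)
S={"top":[((457,20),(-1,1)),((741,65),(-1,-1)),((722,259),(1,-1)),((429,213),(1,1))],
"scene":[((82,196),0),((377,178),0),((391,346),0),((67,369),0)]}
w={}
for n in F: 
    for p in ([q[0] for q in S[n]]): print(n,p,atz(F[n],*c(n,*p),.012).round(4))
for n,p in [("top",(248,131)),("scene",(576,188))]: print("whorl top hole",n,atz(F[n],*c(n,*p),.029).round(4))
for n,p in [("top",(505,114)),("scene",(320,221))]: print("post tip",n,atz(F[n],*c(n,*p),.058).round(4))
for n,p in [("top",(501,122)),("scene",(321,250))]: print("ped",n,atz(F[n],*c(n,*p),.027).round(4))
for n,ps in [("top",[(779,99),(769,225)]),("scene",[(35,213),(28,321)])]:
    for p in ps: print("bar ends",n,atz(F[n],*c(n,*p),.030).round(4))
for n,ps in [("top",[(77,32),(331,75),(285,337),(16,293)]),("scene",[(486,60),(729,45),(778,240),(512,260)])]:
    for p in ps: print("tray",n,atz(F[n],*c(n,*p),.025).round(4))
print(atz(F["top"],273,128,.07), atz(F["scene"],298,274,.07))
E
python3 m.py
```

```text
top (457, 20) [ 0.6825 -0.0573  0.012 ]
top (741, 65) [ 0.6419 -0.3008  0.012 ]
top (722, 259) [ 0.4781 -0.2739  0.012 ]
top (429, 213) [ 0.5179 -0.0315  0.012 ]
scene (82, 196) [ 0.4779 -0.2689  0.012 ]
scene (377, 178) [ 0.5206 -0.03    0.012 ]
scene (391, 346) [ 0.6865 -0.0571  0.012 ]
scene (67, 369) [ 0.6455 -0.2982  0.012 ]
whorl top hole top [0.5851 0.1168 0.029 ]
whorl top hole scene [0.5859 0.1202 0.029 ]
post tip top [ 0.5935 -0.0919  0.058 ]
post tip scene [ 0.5906 -0.0892  0.058 ]
ped top [ 0.5916 -0.0916  0.027 ]
ped scene [ 0.5943 -0.0913  0.027 ]
bar ends top [ 0.6091 -0.3246  0.03  ]
bar ends top [ 0.5049 -0.3086  0.03  ]
bar ends scene [ 0.5021 -0.3057  0.03  ]
bar ends scene [ 0.6073 -0.3204  0.03  ]
tray top [0.6701 0.2617 0.025 ]
tray top [0.6324 0.0495 0.025 ]
tray top [0.4203 0.0844 0.025 ]
tray top [0.4569 0.2984 0.025 ]
tray scene [0.4243 0.0896 0.025 ]
tray scene [0.4604 0.3001 0.025 ]
tray scene [0.6741 0.2592 0.025 ]
tray scene [0.6402 0.0511 0.025 ]
[ 0.79710606 -0.01964492  0.07      ] [ 0.78665186 -0.01883847  0.07      ]
```

```bash
python3 -m inch '0 0 0.02 0.024 -0.031 0 60;0 0 0.02 0.024 -0.031 0 60;0 0 0.02 0.024 -0.031 0 60;0 0 0.02 0.024 -0.031 0 60;0 0 0.02 0.024 -0.031 0 60;0 0 0.02 0.024 -0.031 0 60;0 0 0.02 0.024 -0.031 0 60;0 0 0.01 0.024 -0.031 0 60' 40
python3 -m inch '0 0 0 0.024 -0.031 0 60;0 0 0 0.024 -0.031 0 60;0 0 0 0.024 -0.031 0 60;0 0 0 0.024 -0.031 0 60;0 0 0 0.024 -0.031 0 60;0 0 0 0.024 -0.031 0 60;0 0 0 0.024 -0.031 0 60;0 0 0 0 0 0 60'
```

```text
t: 1.05
tcp_pos: [0.3952, 0.3683, 0.2314]
orientation: [[0.0, -0.986, 0.165], [0.0, 0.165, 0.986], [-1.0, -0.0, 0.0]]
force: [1.3, 0.9, 0.1]
grip_width: 0.0514
t: 1.85
tcp_pos: [0.5656, 0.1455, 0.2316]
orientation: [[0.003, -0.984, 0.176], [-0.004, 0.176, 0.984], [-1.0, -0.003, -0.003]]
force: [-0.6, -0.9, 0.0]
grip_width: 0.0512
```

```bash
cat > w.py <<'E'
import sys,cv2
from station import robot
n,o=sys.argv[1],sys.argv[2]
f=robot.grab_frame(n); cv2.imwrite(f"pics/{o}.png",cv2.convertScaleAbs(cv2.cvtColor(f["frame"],cv2.COLOR_RGB2BGR),alpha=1.5))
import pickle; pickle.dump(f,open(f"{o}.pkl","wb"))
print(robot.observe()["tcp_pos"])
E
python3 w.py wrist w1
```

```text
[0.56381817 0.1491317  0.23130913]
```

View pics/w1.png

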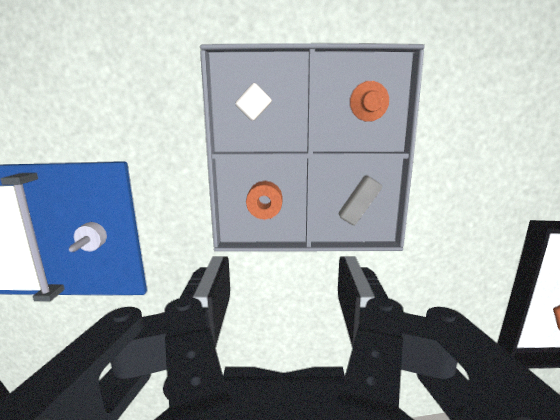

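The wrist view shows the whorl's hole at (264,200), the pedestal at (90,237) and the post tip at about (71,248).

```bash
cat > a.py <<'E'
import pickle; from h import *
f=pickle.load(open("w1.pkl","rb"))
print("hole",atz(f,264,200,.029).round(4))
g=cv2.cvtColor(f["frame"],cv2.COLOR_RGB2HSV)
m=((g[...,0]<15)&(g[...,1]>120)).astype(np.uint8)
n,l,s,c=cv2.connectedComponentsWithStats(m)
for i in range(1,n):
    if s[i,4]>200:
        (u,v),r=cv2.minEnclosingCircle(np.argwhere(l==i)[:,::-1].astype(np.float32)); print(s[i],c[i],u,v,atz(f,u,v,.025).round(4),atz(f,*c[i],.027).round(4))
print("ped",atz(f,90,237,.027).round(4),"tip",atz(f,71,248,.058).round(4))
print([atz(f,*p,.012).round(4) for p in [(127,162),(145,293)]])
E
python3 a.py
```

```text
hole [0.5837 0.1198 0.029 ]
[ 350   81   39   40 1209] [369.13234078 100.63358147] 368.8464660644531 100.46063232421875 [0.5006 0.2437 0.025 ] [0.5007 0.2434 0.027 ]
[246 181  36  38 973] [263.96711202 199.995889  ] 263.8805847167969 199.6865692138672 [0.5844 0.1192 0.025 ] [0.5842 0.1195 0.027 ]
ped [ 0.5924 -0.0868  0.027 ] tip [ 0.5919 -0.0901  0.058 ]
[array([ 0.5183, -0.0241,  0.012 ]), array([ 0.6815, -0.0541,  0.012 ])]
```

```bash
python3 -m inch '0 0 0 0.007 -0.010 -0.03 60;0 0 0 0.007 -0.010 -0.03 60;0 0 0 0.007 -0.010 -0.03 60;0 0 0 0 0 -0.03 60;0 0 0 0 0 -0.02 60;0 0 0 0 0 -0.01 60;0 0 0 0 0 0 60;0 0 0 0 0 0 60'; python3 w.py wrist w2
```

```text
t: 2.7
tcp_pos: [0.584, 0.1236, 0.0822]
orientation: [[0.001, -0.986, 0.165], [0.001, 0.165, 0.986], [-1.0, -0.001, 0.001]]
force: [-0.5, 0.1, 1.0]
grip_width: 0.0513
[0.58439741 0.1234738  0.08269276]
```

View pics/w2.png

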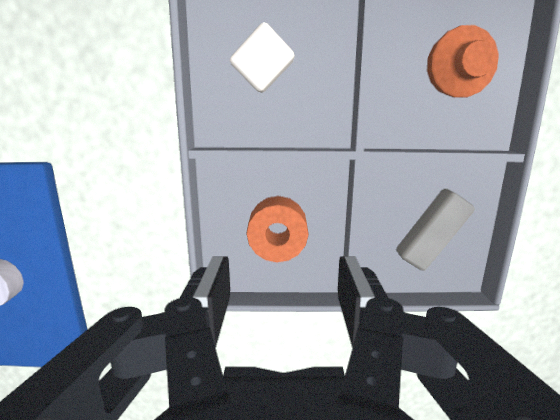

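```bash
cat > a.py <<'E'
import pickle; from h import *
from station import robot
f=pickle.load(open("w2.pkl","rb"))
t=robot.observe()["tcp_pos"]; print(t,proj(f,t),proj(f,t+[0,0,.012]))
for p in [(278,229),(278,231)]: print("hole",atz(f,*p,.029).round(4))
g=cv2.cvtColor(f["frame"],cv2.COLOR_RGB2HSV)
m=((g[...,0]<15)&(g[...,1]>120)).astype(np.uint8)
n,l,s,c=cv2.connectedComponentsWithStats(m)
for i in range(1,n):
    if s[i,4]>200: print(s[i],c[i])
for z in(.005,.029):
  for a in np.arange(0,6.28,1.57): print(z,np.round(proj(f,[.585+.02*np.cos(a-.166),.119+.02*np.sin(a-.166),z]),1))
E
python3 a.py
```

```text
[0.58439741 0.1234738  0.08269276] (np.float64(284.44477191999965), np.float64(271.12280420433683)) (np.float64(284.5638727567235), np.float64(283.9261406814164))
hole [0.5825 0.1199 0.029 ]
hole [0.5838 0.1197 0.029 ]
[ 428   26   70   71 3899] [462.76532444  61.11259297]
[ 247  197   61   65 2952] [277.21476965 229.35196477]
0.005 [277.9 246.6]
0.005 [306.2 220.5]
0.005 [277.7 192.9]
0.005 [249.4 220.4]
0.029 [277.4 261.5]
0.029 [308.8 232.9]
0.029 [277.2 202.5]
0.029 [245.7 232.8]
```

```bash
python3 -m inch '0 0 0 0.0003 -0.0042 -0.02 60;0 0 0 0 0 -0.02 60;0 0 0 0 0 -0.015 60;0 0 0 0 0 -0.01 60;0 0 0 0 0 -0.008 60;0 0 0 0 0 0 60;0 0 0 0 0 0 60'; python3 w.py wrist w3
```

```text
t: 3.45
tcp_pos: [0.5842, 0.1186, 0.0087]
orientation: [[0.001, -0.986, 0.166], [0.0, 0.166, 0.986], [-1.0, -0.001, 0.0]]
force: [-0.3, 0.1, 0.4]
grip_width: 0.0511
[0.58444359 0.11861783 0.00901066]
```

View pics/w3.png

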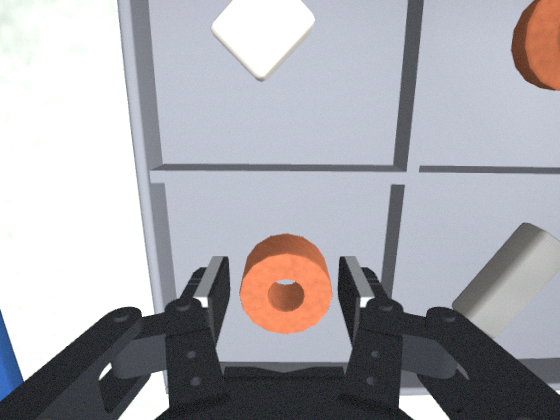

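The whorl sits between the pads with its hole at (286,294), so I can close.

```bash
python3 -m inch '0 0 0 0 0 0 40;0 0 0 0 0 0 30;0 0 0 0 0 0 20;0 0 0 0 0 0 20;0 0 0 0 0 0 20' 40;  python3 w.py wrist w4
```

```text
t: 4.0
tcp_pos: [0.5847, 0.1186, 0.0093]
orientation: [[0.002, -0.986, 0.166], [0.001, 0.166, 0.986], [-1.0, -0.002, 0.001]]
force: [0.0, -0.3, 6.2]
grip_width: 0.038
[0.58468154 0.11862152 0.00930191]
```

View pics/w4.png

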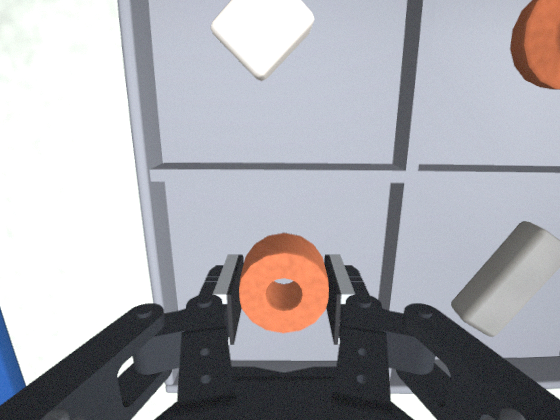

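```bash
python3 - <<'E'
import pickle; from h import *
f=pickle.load(open("w4.pkl","rb")); print(atz(f,285,283,.029),atz(f,284,294,.025), atz(f,286,301,.015))
for a in np.arange(0,6.28,1.57): print(np.round(proj(f,[.5847+.0075*np.cos(a-.166),.1186+.0075*np.sin(a-.166),.029]),1),np.round(proj(f,[.5847+.02*np.cos(a-.166),.1186+.02*np.sin(a-.166),.029]),1))
E
python3 -m inch '0 0 0 0 0 0.01 20;0 0 0 0 0 0.02 20;0 0 0 0 0 0.03 20;0 0 0 0 0 0.03 20;0 0 0 0 0 0 20;0 0 0 0 0 0 20;0 0 0 0 0 0 20'
python3 w.py wrist w5
```

```text
[0.5806036  0.11941885 0.029     ] [0.58817134 0.11773944 0.025     ] [0.59818678 0.11705806 0.015     ]
[284.7 307. ] [284.6 331.3]
[302.4 291.7] [331.9 291.6]
[284.7 275.9] [284.8 248.3]
[266.9 291.7] [237.4 291.6]
t: 4.75
tcp_pos: [0.5826, 0.1184, 0.0973]
orientation: [[-0.002, -0.986, 0.166], [-0.0, 0.166, 0.986], [-1.0, 0.002, -0.001]]
force: [-0.4, 0.5, -1.7]
grip_width: 0.0377
[0.58250349 0.11835513 0.09703063]
```

View pics/w5.png

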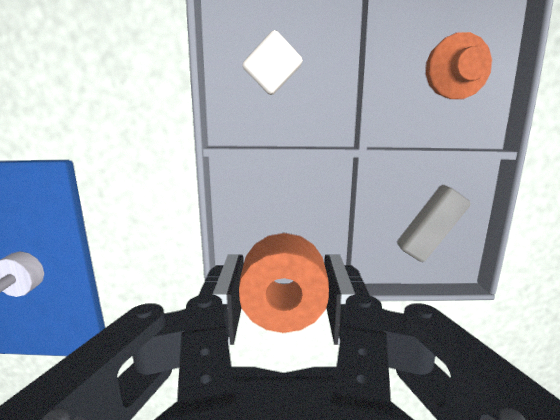

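```bash
python3 -m inch '0 0 0 0.001 -0.02 0.005 20;0 0 0 0.002 -0.035 0 20;0 0 0 0.002 -0.035 0 20;0 0 0 0.002 -0.035 0 20;0 0 0 0.002 -0.035 0 20;0 0 0 0 -0.03 0 20;0 0 0 0 -0.015 0 20;0 0 0 0 0 0 20'
python3 -m inch '0 0 0 0 -0.004 0 20;0 0 0 0 0 0 20;0 0 0 0 0 0 20'
python3 w.py wrist w6;python3 w.py scene s6;python3 w.py top t6
```

```text
t: 5.6
tcp_pos: [0.5918, -0.0892, 0.1026]
orientation: [[-0.002, -0.985, 0.17], [-0.001, 0.17, 0.985], [-1.0, 0.002, -0.001]]
force: [-1.0, 0.6, -1.2]
grip_width: 0.0379
t: 5.9
tcp_pos: [0.593, -0.0885, 0.1032]
orientation: [[-0.0, -0.987, 0.163], [0.001, 0.163, 0.987], [-1.0, 0.0, 0.001]]
force: [-0.2, 0.7, -0.8]
grip_width: 0.0381
[ 0.59295022 -0.08871596  0.10324902]
[ 0.59295447 -0.08898537  0.10332173]
[ 0.59290204 -0.08934296  0.10334431]
```

View pics/w6.png

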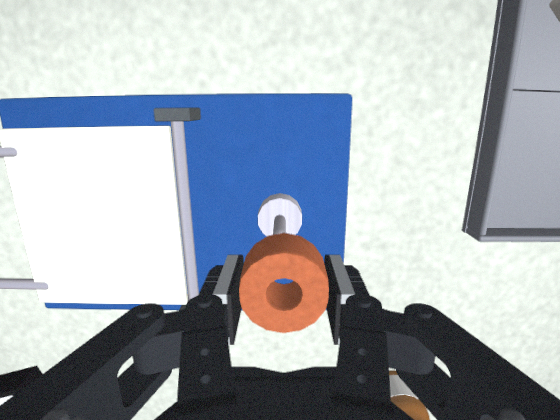

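View pics/s6.png

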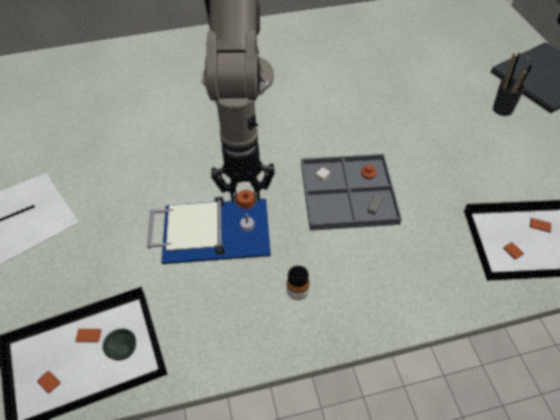

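View pics/t6.png

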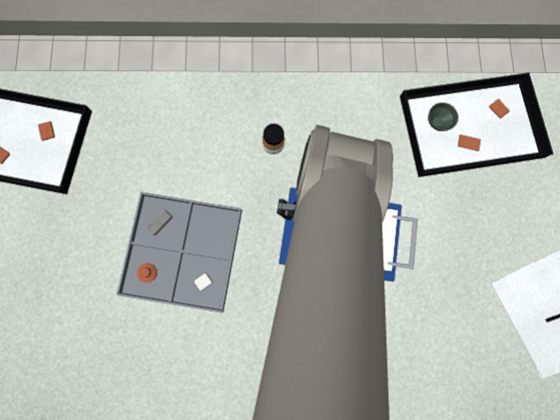

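Run:
```python
import pickle; from h import *
f=pickle.load(open("w6.pkl","rb")); fr=f["frame"]
im=cv2.convertScaleAbs(cv2.cvtColor(fr,cv2.COLOR_RGB2BGR)[180:340,220:350],alpha=1.5); cv2.imwrite("pics/w6z.png",cv2.resize(im,None,fx=4.5,fy=3.7*1.0,interpolation=cv2.INTER_CUBIC))
for (x,y) in [(.5925,-.0905),(.5925,-.0885)]:
  print(proj(f,[x,y,.027]),proj(f,[x,y,.058]),[np.round(proj(f,[x+.016*np.cos(a-.166),y+.016*np.sin(a-.166),.027]),1) for a in np.arange(0,6.2,1.571)])
print([atz(f,*p,.012).round(4) for p in [(2,99),(351,95)]])
```

```text
(np.float64(281.10777402716917), np.float64(218.52950633274435)) (np.float64(280.8379660352707), np.float64(234.88017641204564)) [array([281.1, 239.8]), array([304. , 218.6]), array([281.1, 196.4]), array([258.2, 218.5])]
(np.float64(283.93137170072714), np.float64(218.08617621659175)) (np.float64(284.076880831879), np.float64(234.37945134001882)) [array([283.9, 239.3]), array([306.8, 218.1]), array([284. , 195.9]), array([261. , 218.1])]
[array([ 0.479 , -0.2693,  0.012 ]), array([ 0.5185, -0.0304,  0.012 ])]
```

View pics/w6z.png

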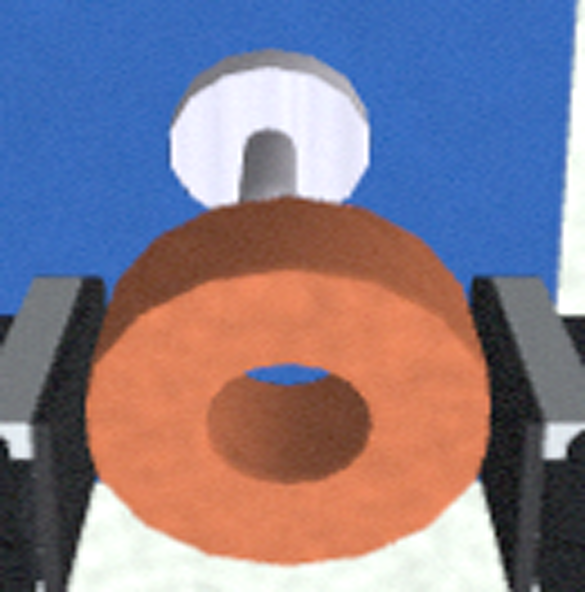

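```bash
python3 -m inch '0 0 0 -0.001 -0.0021 0 20;0 0 0 0 0 -0.01 20;0 0 0 0 0 -0.015 20;0 0 0 0 0 -0.008 20;0 0 0 0 0 -0.004 20;0 0 0 0 0 0 20;0 0 0 0 0 0 20'
python3 w.py wrist w7;python3 w.py scene s7
python3 - <<'E'
import cv2
im=cv2.imread("pics/s7.png")[170:240,200:290];cv2.imwrite("pics/s7z.png",cv2.resize(im,None,fx=7,fy=7,interpolation=cv2.INTER_CUBIC))
E
```

```text
t: 6.75
tcp_pos: [0.5919, -0.0927, 0.0663]
orientation: [[0.0, -0.986, 0.166], [-0.0, 0.166, 0.986], [-1.0, -0.0, 0.0]]
force: [0.2, -0.8, 0.3]
grip_width: 0.0378
[ 0.59212331 -0.09272336  0.06662215]
[ 0.59221267 -0.09271329  0.06677918]
```

View pics/w7.png

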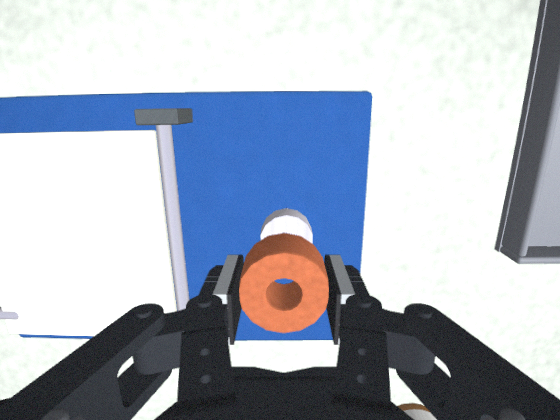

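View pics/s7z.png

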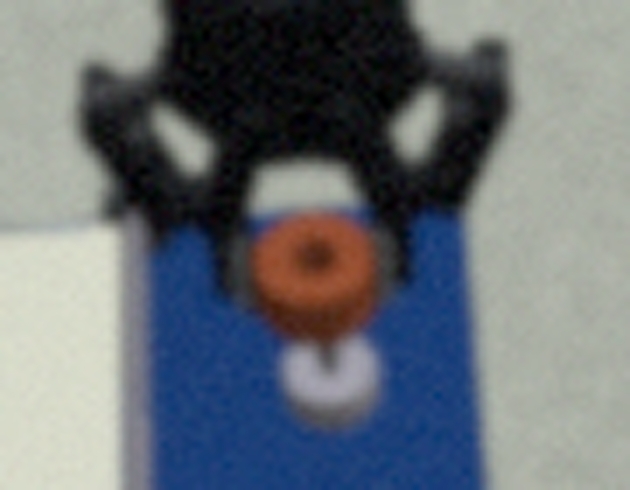

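Run:
```python
import pickle; from h import *
f=pickle.load(open("w7.pkl","rb")); 
im=cv2.imread("pics/w7.png")[190:340,220:350]; cv2.imwrite("pics/w7z.png",cv2.resize(im,None,fx=5,fy=4,interpolation=cv2.INTER_CUBIC))
for x,y in[(.593,-.091),(.592,-.0927)]: print(x,y,[np.round(proj(f,[x+.016*np.cos(a-.166),y+.016*np.sin(a-.166),.027]),1) for a in np.arange(0,6.2,1.571)], np.round(proj(f,[x,y,.0866]),1))
s=pickle.load(open("s7.pkl","rb"))
def c(x,y): return (x+.5)/7+200-.5,(y+.5)/7+170-.5
print("ped",atz(s,*c(331,373),.027),"whorl",atz(s,*c(314,251),.0866), atz(s,*c(317,272),.0866-.012), "tip", )
```

```text
0.593 -0.091 [array([287.4, 264.2]), array([314.4, 239.8]), array([287.5, 214.2]), array([260.5, 239.9])] [289.1 294. ]
0.592 -0.0927 [array([284.3, 263.2]), array([311.3, 238.7]), array([284.3, 213. ]), array([257.3, 238.8])] [284.8 292.5]
ped [ 0.59404098 -0.09077274  0.027     ] whorl [ 0.59003163 -0.09152209  0.0866    ] [ 0.58901657 -0.09117541  0.0746    ] tip
```

View pics/w7z.png

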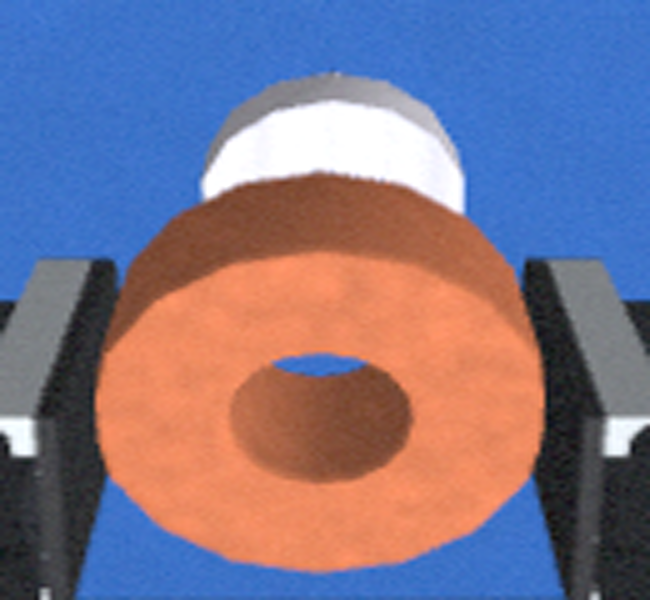

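```bash
python3 -m inch '0 0 0 0.0006 0.0013 0 20;0 0 0 0 0 0 20;0 0 0 0 0 -0.004 20;0 0 0 0 0 -0.004 20;0 0 0 0 0 -0.002 20;0 0 0 0 0 0 20'
python3 w.py wrist w8
```

```text
t: 7.45
tcp_pos: [0.5919, -0.0913, 0.0557]
orientation: [[-0.001, -0.986, 0.166], [0.0, 0.166, 0.986], [-1.0, 0.001, -0.0]]
force: [0.4, -0.1, -0.7]
grip_width: 0.0379
[ 0.59214158 -0.09131034  0.05599293]
```

View pics/w8.png

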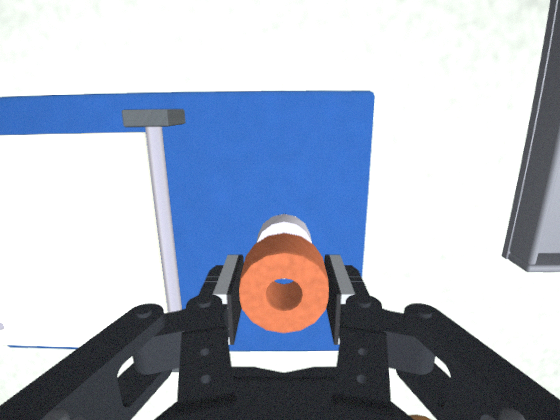

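```bash
python3 -m inch '0 0 0 0 0 -0.005 20;0 0 0 0 0 -0.005 20;0 0 0 0 0 -0.005 20;0 0 0 0 0 -0.003 20;0 0 0 0 0 0 20'
python3 w.py wrist w9
python3 - <<'E'
import cv2
im=cv2.imread("pics/w9.png")[190:340,220:350]; cv2.imwrite("pics/w9z.png",cv2.resize(im,None,fx=4,fy=4,interpolation=cv2.INTER_CUBIC))
E
```

```text
t: 8.0
tcp_pos: [0.5919, -0.0912, 0.0376]
orientation: [[-0.001, -0.986, 0.166], [0.0, 0.166, 0.986], [-1.0, 0.001, -0.0]]
force: [0.7, 0.5, -0.7]
grip_width: 0.0376
[ 0.59213545 -0.09128089  0.03797355]
```

View pics/w9z.png

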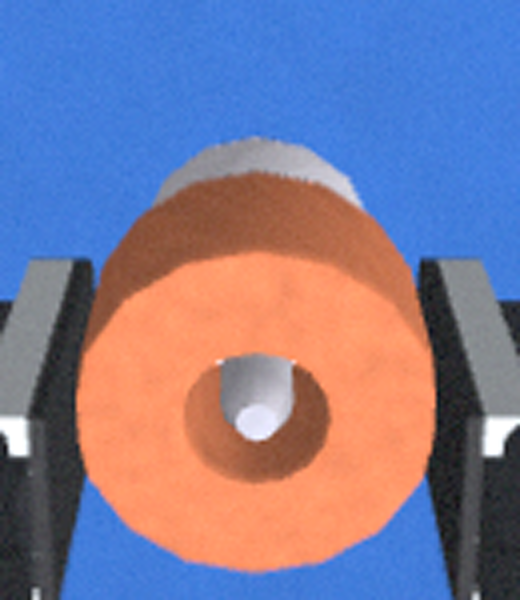

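The post is through the hole and centred, with its tip at (257,420) against the hole centre at (257,417) in the zoomed crop. I'll lower it to contact.

```bash
python3 -m inch '0 0 0 0 0 -0.003 20;0 0 0 0 0 -0.002 20;0 0 0 0 0 -0.001 20;0 0 0 0 0 0 20;0 0 0 0 0 0 20';python3 -m inch '0 0 0 0 0 -0.0007 20;0 0 0 0 0 0 20;0 0 0 0 0 0 20'
```

```text
t: 8.55
tcp_pos: [0.5924, -0.0914, 0.0324]
orientation: [[0.0, -0.986, 0.166], [0.0, 0.166, 0.986], [-1.0, -0.0, 0.0]]
force: [-0.6, -0.4, 0.8]
grip_width: 0.038
t: 8.85
tcp_pos: [0.5924, -0.0913, 0.0317]
orientation: [[0.0, -0.986, 0.166], [0.0, 0.166, 0.986], [-1.0, -0.0, 0.0]]
force: [0.0, -0.8, -0.7]
grip_width: 0.0383
```

```bash
python3 -m inch '0 0 0 0 0 -0.001 20;0 0 0 0 0 0 20;0 0 0 0 0 0 20';python3 -m inch '0 0 0 0 0 -0.001 20;0 0 0 0 0 0 20;0 0 0 0 0 0 20'
```

```text
t: 9.15
tcp_pos: [0.5925, -0.0913, 0.0313]
orientation: [[0.0, -0.986, 0.166], [0.0, 0.166, 0.986], [-1.0, -0.0, 0.0]]
force: [-1.5, 1.0, 5.5]
grip_width: 0.0379
t: 9.45
tcp_pos: [0.5925, -0.0913, 0.0313]
orientation: [[0.0, -0.986, 0.166], [0.001, 0.166, 0.986], [-1.0, -0.0, 0.001]]
force: [-4.0, 0.5, 11.2]
grip_width: 0.0384
```

```bash
python3 -m inch '0 0 0 0 0 0.001 20;0 0 0 0 0 0 50;0 0 0 0 0 0 60;0 0 0 0 0 0 62;0 0 0 0 0 0 62;0 0 0 0 0 0 62'
python3 w.py wrist w10; python3 -m inch '0 0 0 0 0 0.005 62;0 0 0 0 0 0.015 62;0 0 0 0 0 0.025 62;0 0 0 0 0 0.025 62;0 0 0 0 0 0.02 62;0 0 0 0 0 0 62;0 0 0 0 0 0 62'; python3 w.py wrist w11;python3 w.py scene s11
```

```text
t: 10.05
tcp_pos: [0.5923, -0.0913, 0.0305]
orientation: [[-0.0, -0.986, 0.166], [0.0, 0.166, 0.986], [-1.0, 0.0, 0.0]]
force: [-0.3, 0.5, 0.7]
grip_width: 0.0529
[ 0.59232512 -0.09130297  0.03050226]
t: 10.8
tcp_pos: [0.5927, -0.0913, 0.1216]
orientation: [[0.002, -0.986, 0.166], [0.0, 0.166, 0.986], [-1.0, -0.002, 0.0]]
force: [0.6, 0.8, -0.2]
grip_width: 0.053
[ 0.59195322 -0.09113153  0.12057001]
[ 0.5916116  -0.09108056  0.1199593 ]
```

View pics/w11.png

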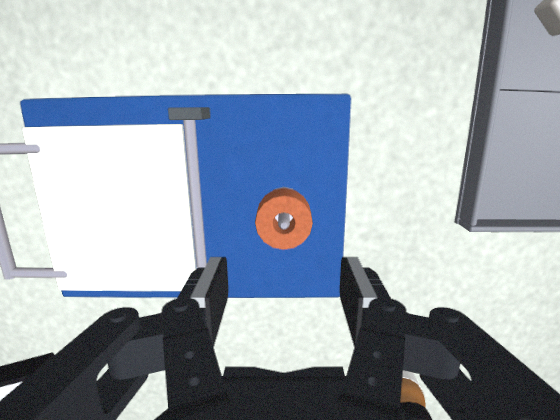

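View pics/s11.png

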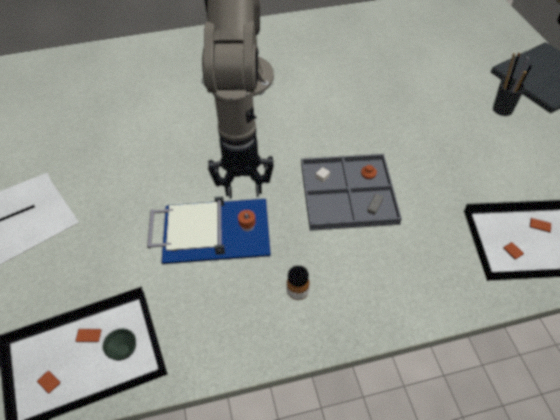

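The whorl sits on the post, at (284,219) in the wrist view, and the gripper is clear of it. Next I'll move over the bar.

```bash
python3 -m inch '0 0 0 -0.003 -0.02 0 50;0 0 0 -0.006 -0.035 0 40;0 0 0 -0.006 -0.035 0 33;0 0 0 -0.006 -0.035 0 33;0 0 0 -0.006 -0.035 0 33;0 0 0 -0.006 -0.035 -0.01 33;0 0 0 -0.004 -0.027 -0.02 33;0 0 0 0 0 -0.01 33'
python3 -m inch '0 0 0 0 0 0 33;0 0 0 0 0 0 33'
python3 w.py wrist w12
```

```text
t: 11.7
tcp_pos: [0.5514, -0.3185, 0.0783]
orientation: [[-0.005, -0.985, 0.173], [-0.002, 0.173, 0.985], [-1.0, 0.004, -0.003]]
force: [0.1, 0.2, 0.4]
grip_width: 0.0281
t: 11.9
tcp_pos: [0.5557, -0.3114, 0.0799]
orientation: [[-0.001, -0.986, 0.164], [0.002, 0.164, 0.986], [-1.0, 0.001, 0.002]]
force: [0.8, -0.2, -0.6]
grip_width: 0.028
[ 0.55628748 -0.31147489  0.08061059]
```

View pics/w12.png

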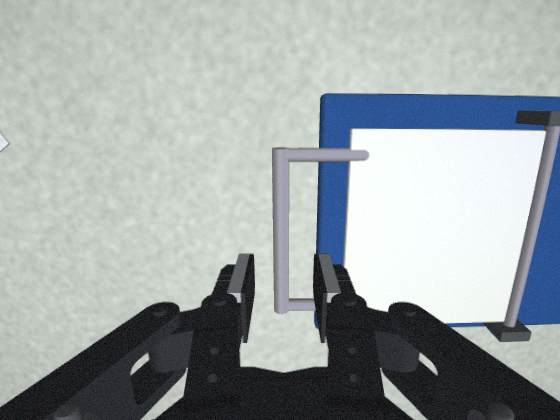

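Run:
```python
import pickle; from h import *
from station import robot
f=pickle.load(open("w12.pkl","rb")); t=robot.observe()["tcp_pos"]; print(t)
for p in [(280.5,155),(284,306),(281.5,215)]: print(atz(f,*p,.030).round(4))
print(proj(f,t),proj(f,[t[0],t[1],.03]))
```

```text
[ 0.55628748 -0.31147489  0.08061059]
[ 0.508  -0.3057  0.03  ]
[ 0.608  -0.3202  0.03  ]
[ 0.5442 -0.3112  0.03  ]
(np.float64(284.70450676355017), np.float64(271.6724926076331)) (np.float64(284.2385895376869), np.float64(233.23886176286834))
```

```bash
python3 -m inch '0 0 0 0.001 -0.0015 -0.02 33;0 0 0 0 0 -0.015 33;0 0 0 0 0 -0.01 33;0 0 0 0 0 -0.005 33;0 0 0 0 0 0 33;0 0 0 0 0 0 33'
python3 w.py wrist w13
```

```text
t: 12.55
tcp_pos: [0.5567, -0.315, 0.0311]
orientation: [[0.001, -0.986, 0.166], [-0.0, 0.166, 0.986], [-1.0, -0.001, -0.0]]
force: [0.7, -1.0, -0.6]
grip_width: 0.028
[ 0.5568268  -0.31509185  0.03127564]
```

View pics/w13.png

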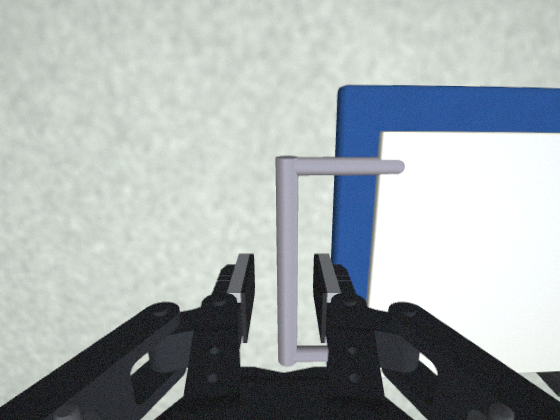

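```bash
python3 -m inch '0 0 0 0 0.001 -0.006 33;0 0 0 0 0 -0.006 33;0 0 0 0 0 -0.004 33;0 0 0 0 0 0 33;0 0 0 0 0 0 33'
python3 w.py wrist w14
```

```text
t: 13.1
tcp_pos: [0.5563, -0.3138, 0.0144]
orientation: [[-0.0, -0.986, 0.166], [0.0, 0.166, 0.986], [-1.0, 0.0, 0.0]]
force: [0.1, 0.7, 0.7]
grip_width: 0.0284
[ 0.55639906 -0.31392237  0.01465104]
```

View pics/w14.png

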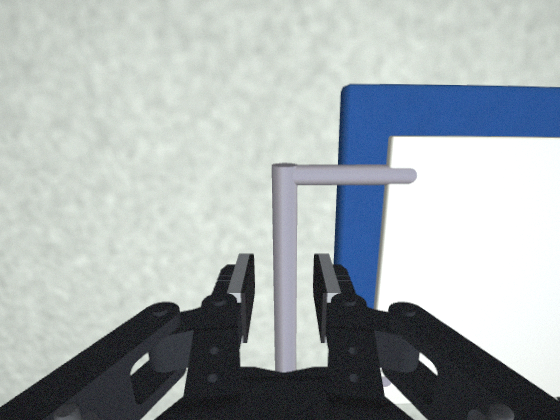

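The bar is centred between the fingers at column 285. I'll close on it.

```bash
python3 -m inch '0 0 0 0 0 0 20;0 0 0 0 0 0 5;0 0 0 0 0 0 0;0 0 0 0 0 0 0;0 0 0 0 0 0 0' 30
python3 - <<'E'
import numpy as np
y=np.array([.16,.987]);p=0
for a in range(0,51,5):
    r=np.radians(a); d=.16*(1-np.cos(r)); z=.16*np.sin(r); print(a,(d*y).round(4),round(z,4), "rel",((d-p)*y).round(4)); p=d
E
```

```text
t: 13.65
tcp_pos: [0.5566, -0.3134, 0.0149]
orientation: [[0.0, -0.986, 0.166], [0.001, 0.166, 0.986], [-1.0, -0.0, 0.001]]
force: [0.5, 2.6, 3.0]
grip_width: 0.0086
0 [0. 0.] 0.0 rel [0. 0.]
5 [0.0001 0.0006] 0.0139 rel [0.0001 0.0006]
10 [0.0004 0.0024] 0.0278 rel [0.0003 0.0018]
15 [0.0009 0.0054] 0.0414 rel [0.0005 0.003 ]
20 [0.0015 0.0095] 0.0547 rel [0.0007 0.0041]
25 [0.0024 0.0148] 0.0676 rel [0.0009 0.0053]
30 [0.0034 0.0212] 0.08 rel [0.001  0.0064]
35 [0.0046 0.0286] 0.0918 rel [0.0012 0.0074]
40 [0.006  0.0369] 0.1028 rel [0.0014 0.0084]
45 [0.0075 0.0463] 0.1131 rel [0.0015 0.0093]
50 [0.0091 0.0564] 0.1226 rel [0.0016 0.0102]
```

```bash
python3 -m inch '0 0 0 0.0001 0.0006 0.0139 0;0 0 0 0.0003 0.0018 0.0139 0;0 0 0 0.0005 0.003 0.0136 0;0 0 0 0.0007 0.0041 0.0133 0;0 0 0 0 0 0 0;0 0 0 0 0 0 0' 40
```

```text
t: 14.25
tcp_pos: [0.558, -0.3044, 0.0698]
orientation: [[0.001, -0.986, 0.166], [-0.001, 0.166, 0.986], [-1.0, -0.001, -0.0]]
force: [1.4, -0.3, -3.3]
grip_width: 0.0084
```

```bash
python3 -m inch '0 0 0 0.0009 0.0053 0.0129 0;0 0 0 0.001 0.0064 0.0124 0;0 0 0 0.0012 0.0074 0.0118 0;0 0 0 0 0 0 0;0 0 0 0 0 0 0'
python3 -m inch '0 0 0 0.0014 0.0084 0.011 0;0 0 0 0.0015 0.0093 0.0103 0;0 0 0 0.0016 0.0102 0.0095 0;0 0 0 0 0 0 0;0 0 0 0 0 0 0;0 0 0 0 0 0 0'
python3 w.py wrist w15; python3 w.py scene s15;python3 w.py top t15
```

```text
t: 14.75
tcp_pos: [0.561, -0.2863, 0.1073]
orientation: [[0.001, -0.986, 0.166], [-0.002, 0.166, 0.986], [-1.0, -0.001, -0.002]]
force: [1.4, -3.8, 0.3]
grip_width: 0.0085
t: 15.35
tcp_pos: [0.5652, -0.2603, 0.1384]
orientation: [[0.001, -0.986, 0.168], [-0.004, 0.168, 0.986], [-1.0, -0.002, -0.004]]
force: [-0.3, -5.3, 3.4]
grip_width: 0.0081
[ 0.56523438 -0.26044029  0.13832809]
[ 0.56521966 -0.26046351  0.13829073]
[ 0.56519225 -0.26047162  0.13826847]
```

View pics/w15.png

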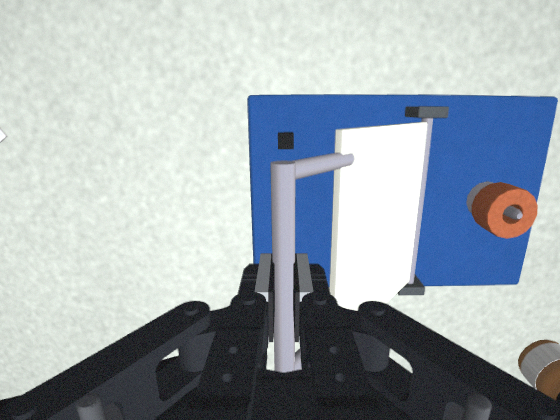

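View pics/s15.png

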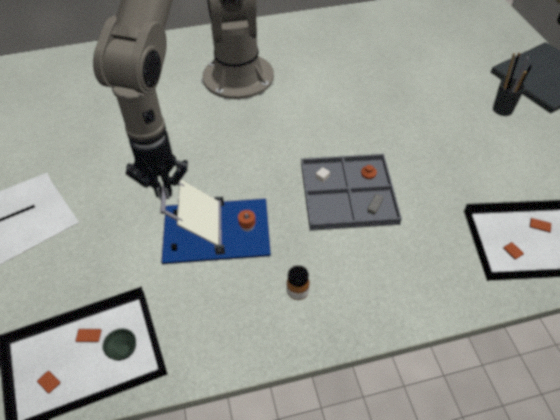

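Run:
```python
import pickle; from h import *
W=pickle.load(open("w15.pkl","rb"));S=pickle.load(open("s15.pkl","rb"))
# stand pose: y axis & origin from post (.593,-.0912)
y=np.array([.161,.987]);x=np.array([.987,-.161]);o=np.array([.593,-.0912])-.085*y
def P(a,b,z): q=o+a*x+b*y; return [q[0],q[1],z]
for A in (45,48,50,52,55):
    r=np.radians(A); 
    pt=lambda a,R,n=0: P(a,.02-R*np.cos(r)+n*np.sin(r),.03+R*np.sin(r)+n*np.cos(r))
    print(A,*[np.round(proj(f,pt(*q)),1) for f,q in [(W,(-.05,.16)),(W,(-.065,.12,.0025)),(W,(-.065,.12,-.0025)),(S,(-.065,.12,.0)),(S,(.065,.12,.0)),(S,(-.05,.16)),(S,(.05,.16))]])
im=cv2.imread("pics/s15.png")[160:270,140:270]; cv2.imwrite("pics/s15z.png",cv2.resize(im,None,fx=5,fy=5,interpolation=cv2.INTER_CUBIC))
im=cv2.imread("pics/w15.png")[90:310,240:380]; cv2.imwrite("pics/w15z.png",cv2.resize(im,None,fx=2.7,fy=2.7,interpolation=cv2.INTER_CUBIC))
```

```text
45 [267.9 168.5] [331.9 127.9] [323.8 127.4] [177.5 181.5] [174.8 226.4] [162.3 178.8] [159.4 213.6]
48 [282.3 171. ] [343.  128.4] [334.1 128. ] [179.1 180.1] [176.6 225. ] [164.5 176.8] [161.7 211.7]
50 [292.9 172.7] [350.8 128.7] [341.5 128.3] [180.3 179.1] [177.9 224.1] [166.1 175.6] [163.4 210.4]
52 [304.5 174.4] [359.1 129.1] [349.3 128.6] [181.6 178.3] [179.2 223.2] [167.8 174.3] [165.2 209.2]
55 [323.6 176.9] [372.3 129.6] [361.7 129.2] [183.5 177. ] [181.3 222. ] [170.5 172.6] [168.  207.4]
```

View pics/s15z.png

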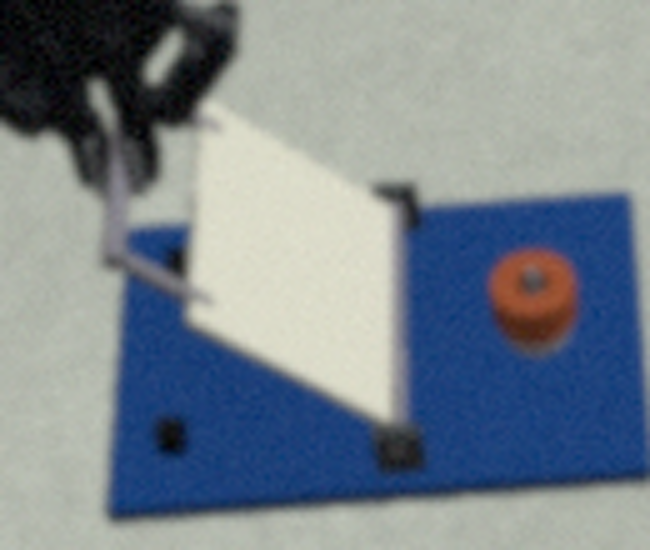

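View pics/w15z.png

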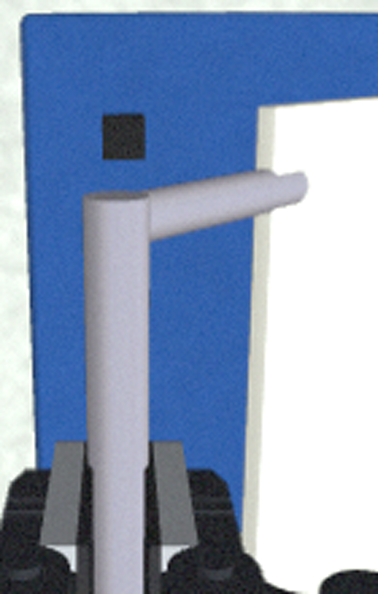

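```bash
python3 -m inch '0 0 0 0.0004 0.0025 0.002 0;0 0 0 0 0 0 0;0 0 0 0 0 0 0;0 0 0 0 0 0 0;0 0 0 0 0 0 0;0 0 0 0 0 0 0;0 0 0 0 0 0 0;0 0 0 0 0 0 0'
python3 w.py wrist w16; python3 w.py scene s16
python3 - <<'E'
import cv2
im=cv2.imread("pics/w16.png")[90:310,240:380]; cv2.imwrite("pics/w16z.png",cv2.resize(im,None,fx=2.7,fy=2.7,interpolation=cv2.INTER_CUBIC))
import pickle; from h import *
W=pickle.load(open("w16.pkl","rb"))
y=np.array([.161,.987]);x=np.array([.987,-.161]);o=np.array([.593,-.0912])-.085*y
def P(a,b,z): q=o+a*x+b*y; return [q[0],q[1],z]
for A in (47,48,49,50,51,52):
    r=np.radians(A); 
    pt=lambda a,R,n=0: P(a,.02-R*np.cos(r)+n*np.sin(r),.03+R*np.sin(r)+n*np.cos(r))
    print(A,*[np.round(proj(W,pt(*q)),1) for q in [(-.05,.16),(-.065,.12,.0025),(-.065,.12,-.0025)]])
from station import robot
s=robot.observe(); print(s["dq"].round(2),s["force"])
E
```

```text
t: 16.3
tcp_pos: [0.5656, -0.2582, 0.1403]
orientation: [[0.001, -0.986, 0.168], [-0.004, 0.168, 0.986], [-1.0, -0.002, -0.004]]
force: [-0.3, -5.3, 2.8]
grip_width: 0.0083
[ 0.56559211 -0.25821068  0.14028203]
[ 0.56559348 -0.25824085  0.1403015 ]
47 [272.1 169.4] [334. 128.] [325.6 127.6]
48 [276.9 170.2] [337.7 128.1] [329.1 127.7]
49 [282. 171.] [341.5 128.3] [332.6 127.9]
50 [287.3 171.8] [345.4 128.5] [336.3 128.1]
51 [292.8 172.6] [349.4 128.6] [340.  128.2]
52 [298.6 173.4] [353.5 128.8] [343.9 128.4]
[ 0.01  0.04 -0.06  0.09  0.11 -0.   -0.03] [-0.87352298 -5.33190941  4.19083363]
```

View pics/w16z.png

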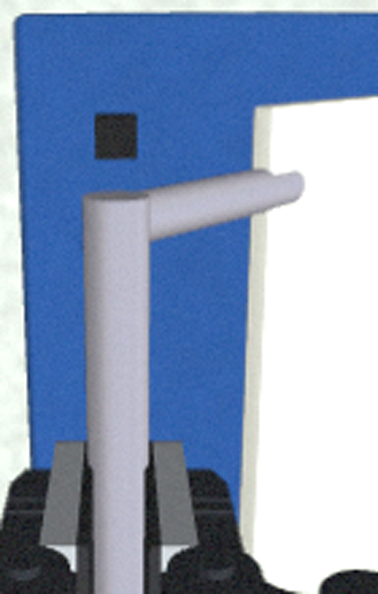

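View pics/s16.png

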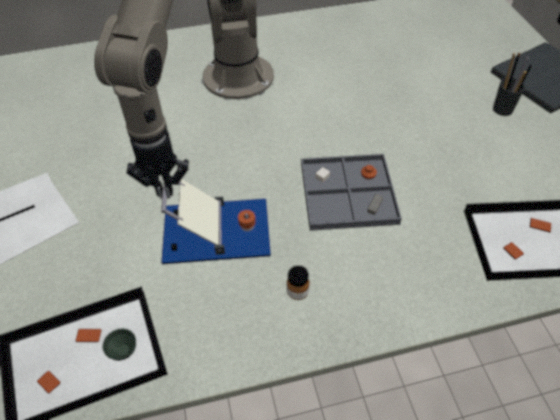

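```bash
python3 -c "
from station import robot
print(robot.finish_job()); s=robot.observe(); print(s['t'],s['tcp_pos'],s['grip_width'],s['force'])"
```

```text
the job is handed in; nothing more can be done
None
the job is handed in; nothing more can be done
```

I set the whorl on the post, let go of it, then lifted the reflector to about 50° by its grip bar and handed the job in while still holding it, at about 16.4 s of the 51 s. The hand-in gives no verdict, and the final state could not be read afterwards.

- **Whorl:** It was lowered until it pressed on the pedestal at the expected height (about 11 N), then released. Pictures taken after the release and after the lift show it sitting flat, with the post through its hole.
- **Reflector angle:** The last wrist picture gave 49 to 49.5°. The arm's own position gave 49.4° from the sideways travel and 51.6° from the rise. They differ by about 2.5°, but all lie within the 45 to 55° band.
- **Grip and steadiness:** The fingers were still closed on the bar, about 8 mm apart. There was a steady sideways force of about 5 N, and the arm position did not change between the last pictures.
- **Other objects:** The stopper, hone, tessera and jar look unmoved in the last overview picture. I judged this by eye and did not measure it.

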